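# Lay the brass sample rod in the V-block and swing the strap over it

## Task

Take the brass rod from the rack and lower it, without dropping it, into the groove of the V-block fixture so that it rests in both V's and sticks out about equally at both ends; let go of it. Then swing the fixture's blue strap across the rod until it reaches its stop. Leave the steel rod where it lies in the rack.

Things in the scene. Friction and masses are not known exactly. Their poses are not given: they have to be found in the camera images.
- brass_rod: Yellow brass rod, 26 mm diameter, 130 mm long, 0.4-0.7 kg. Origin: middle of its axis; x along the rod (may be rolled about x). Starts level in one of two parallel slots (80 mm apart) of a low white rack, axis 30 mm above the table. Notched ribs hold it near its ends; the middle 78 mm is open for fingers both sides, down to the rack's plate 6 mm above the table.
- steel_rod: Grey steel rod of the same size, in the rack's other slot, axis 30 mm above the table. Origin: middle of its axis; x along the rod. Stays there.
- cradle: V-block fixture, fixed; grey plate 130 x 165 x 12 mm. Origin at table level under the groove's middle; x along the groove, z up. Two 90 degree V's at x = 30 to 50 and -50 to -30 mm, mouth 42 mm wide, top z = 45; 60 mm open between them for fingers, down to z = 12. Seated rod: axis along x at y = 0, z = 42. Strap pivot post, 22 mm thick, at x 0, y -75; stop pin at x -16, y 50, top z = 64.
- strap (a joint): Level-swinging blue strap, 22 mm wide, z = 58 to 66 mm (3 mm above a seated rod). Pivot: cradle x 0, y -75. Value q in rad: 0 = closed at its stop, along cradle +y; grows towards cradle +x (1.57 = along +x); limit 2.0. Starts 1.35-1.9, stays where left (about 1 N to move). Handle: upright steel pin, 14 mm thick, top z = 106, at cradle x = 110 sin q, y = -75 + 110 cos q; pinch or push it.
Not all that is in view belongs to the job. Of the things shaped like the brass_rod, the yellow one is meant. There is more than one size of the cradle; the job needs the smaller.

How it is judged (in metres and radians):
On the way, in this order (a step that is already met when the one before it is completed fails the run):
1. the brass rod lies in both V's, released, with the strap still open (x of brass_rod in the frame of cradle between -0.02 and 0.02 m and y of brass_rod in the frame of cradle between -0.006 and 0.006 m and z of brass_rod in the frame of cradle between 0.036 and 0.047 m and angle between the x axis of brass_rod and the x axis of cradle, either way round below 0.12 rad and contact force between the fingers and brass_rod below 0.3 N and value of joint strap above 0.6 rad), for 0.2 s.
2. the strap is across the rod, at its stop (x of brass_rod in the frame of cradle between -0.02 and 0.02 m and y of brass_rod in the frame of cradle between -0.006 and 0.006 m and z of brass_rod in the frame of cradle between 0.036 and 0.047 m and angle between the x axis of brass_rod and the x axis of cradle, either way round below 0.12 rad and value of joint strap below 0.17 rad), for 0.2 s.
At the end, for the whole second after the job is handed in: Brass rod rests in both V's: within 6 mm across the groove, axis 36 to 47 mm above the table, within 7 degrees of the groove, its middle within 20 mm of the groove's middle; strap within 0.17 rad (10 degrees) of its stop; steel rod within 30 mm of its start; all at rest (all of step 2 and distance of steel_rod from where it was at the start of the episode below 0.03 m and linear speed of brass_rod below 0.02 m/s and velocity of joint strap between -0.05 and 0.05 rad/s); the robot touches nothing.
It fails at once if the steel rod is moved more than 30 mm (distance of steel_rod from where it was at the start of the episode above 0.03 m).
It fails at once if the brass rod is dropped into the fixture from a height (out of the fingers and faster than 0.7 m/s, a fall of 25 mm, within 60 mm of its place) (contact force between the fingers and brass_rod below 0.3 N and linear speed of brass_rod above 0.7 m/s and x of brass_rod in the frame of cradle between -0.06 and 0.06 m and y of brass_rod in the frame of cradle between -0.06 and 0.06 m and z of brass_rod in the frame of cradle between 0 and 0.09 m).
It also fails if it takes over 51 s, if anything falls off the work surface, if the arm or the gripper's body presses on something with over 40 N, if the wrist force passes 120 N, or if a joint passes its speed limit or range.

## Robot

A 6-joint arm with a two-finger parallel gripper is mounted at the origin on the work surface. World frame = base frame: x ahead of the robot, y to its left, z up, the work surface at z = 0. Lengths are in mm, angles in rad, forces in N, time in s.
With the tool pointing down it reaches from about 275 to 825 mm from the base axis. Payload 5.2 kg.
Tool frame: the origin (TCP) lies midway between the tips of the shut fingers; the grasp point (between the pads) lies 19 mm behind it; y points along the fingers, x is the direction in which the jaws open and shut, and the axes are right-handed (so a half turn about y gives the same grasp; the last joint's range is limited). The gripper opens to 93 mm and grips with 3 to 60 N. Pads are 15 mm wide; open, the fingers measure 128 mm over their backs; the gripper's body (75 mm by 188 mm) begins 65 mm behind the grasp point.
Start: joints at [-1.529, 0.259, 1.535, -0, 1.348, -0.203], TCP at [133.32, -533.601, 185.653] pointing down, gripper open.
Joint ranges: [-3.14, 3.14], [-0.91, 2.08], [0.19, 2.58], [-1.22, 4.36], [0.22, 2.71], [-3.12, 3.12]. Speed limits (rad/s): [2.57, 2.57, 3.14, 3.14, 3.14, 3.14].

## Interface

Orientations are given as a unit quaternion [w, x, y, z].
In Python, from plant import env, capture, calibration, order gives the robot as it stands.
- The arm moves only by the tool play_rows, never from a script. Its argument "plan" is a list of rows, each a list of 7 numbers: the turn, a rotation vector about the world's x, y, z in rad, then the shift along the world's x, y, z in m, then the opening, from 0 (shut) to 1 (fully open). A call has 1 to 20 rows; each row is the pose to reach, as a shift and turn from the pose commanded when the call began; what a row does not reach only later rows make up. A row lasts 1/12 s, in which the tool goes at most 41.7 mm and 7.16 degrees, less where a joint would pass 70% of its speed; a pose out of reach is approached as far as the arm can. A call with a gripper value outside its range is refused whole. The fingers move at their own pace and stop on an object; "force" is the grip in N (left out, the last holds). Time passes only in rows, so rows that repeat a pose let the fingers close. It gives the time, the measured TCP pose, the force and the opening at its end, in the units of the state.
- env.state(): the state, without advancing time (a new reading comes with each control period).
- capture(name): name is "side" or "top"; returns (picture, depth): 480x640x3 uint8, red, green, blue; 480x640 float32, mm along the optical axis (not along the pixel's ray), 0 where there is no reading.
- calibration(name): a dict with "fov_y" (degrees; the focal length in pixels is half the picture's height over the tangent of half this angle, whatever the lens; pixels are square), "cx", "cy" (the principal point, pixels), "xyz" and "rotation" of the camera in the world. Camera axes: x right, y down, z forward; pixel columns grow to the right and rows downward; lengths in mm; the calibration is good to about 2 mm. A picture is of the moment at which its call begins. calibration takes no time and is no camera call.
- order.sign_off(): hands the job in, once; it reports no verdict.
The state is a dict: "t": time; "joint_positions": joint angles; "dq": joint speeds; "tau": joint torques, N m; "tcp_pos": TCP position; "tool_rot": TCP orientation; "force": force on the tool from outside, world axes, zero at the start; "wrist_torque": the same for the moment, N m; "finger_gap": finger opening in mm.
Only numpy, scipy, OpenCV 4.12 (cv2) and the standard library are available. Lean on these libraries where they do the work, as an engineer would, in place of code of your own. Each camera call takes 0.05 s, during which the arm holds its last target.

## Working session

There is one attempt and no reset: what is moved stays moved. The work goes in short steps, Python scripts to look and compute and a tool call to move; the robot and the scene stay as the last step left them, time stands still between calls to the robot, and variables do not carry over. Pictures are saved under pics/ and viewed, and the job is handed in when it is done.

Besides the shell and the picture viewer there is one more tool, called in YAML: its name, and indented under it one key for each argument. play_rows: Moves the arm, as the interface text tells. Its arguments: {"type":"object","properties":{"plan":{"type":"array"},"force":{"type":"number"}},"required":["plan"]}

```bash
mkdir -p pics
python3 - <<'E'
from plant import env,capture,calibration
import cv2,numpy as np
for n in("top","side"):
    p,d=capture(n); np.savez(f"/tmp/{n}.npz",p=p,d=d); cv2.imwrite(f"pics/{n}0.png",p[:,:,::-1]); print(calibration(n), d[d>0].min(),d.max())
print(env.state())
E
```

```text
{'fov_y': 49.545796857624396, 'cx': 326.2615186034295, 'cy': 251.4246504820601, 'xyz': array([ 286.20748802,  -18.23960162, 1030.123079  ]), 'rotation': array([ 0.05122318, -0.7001672 ,  0.71074004, -0.04461689])} 219.06705 1125.5581
{'fov_y': 49.62908325121656, 'cx': 321.62807677445636, 'cy': 242.10717918139687, 'xyz': array([-156.48784448,  538.86048438,  766.36979364]), 'rotation': array([ 0.16508864, -0.34758798,  0.84397456, -0.37367805])} 600.6136 2778.895
{'t': 0.1, 'joint_positions': array([-1.52879320e+00,  2.59238972e-01,  1.53599541e+00, -9.54111416e-06,
        1.34796200e+00, -2.02785755e-01]), 'dq': array([-0.00128978, -0.00233181, -0.00225786, -0.00106291,  0.0010362 ,
       -0.00090744]), 'tau': array([ 2.16058746e-03, -4.38212299e+01, -2.84646088e+01,  7.17853988e-02,
        3.61989217e-02, -5.36875461e-05]), 'tcp_pos': array([ 133.29671798, -533.04255154,  184.9088949 ]), 'tool_rot': array([ 0.5577341 , -0.55687469,  0.43558425, -0.43484436]), 'force': array([ 1.0269034 , -0.26317792,  0.55596801]), 'wrist_torque': array([-0.06336533, -0.01556097, -0.04578521]), 'finger_gap': 92.83444920885356}
```

View pics/top0.png

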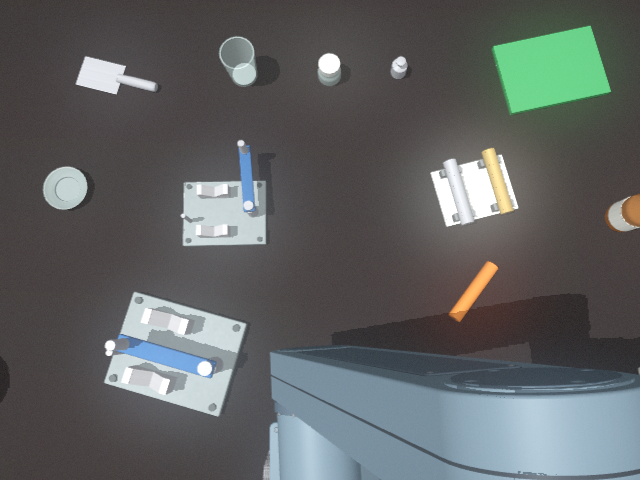

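View pics/side0.png

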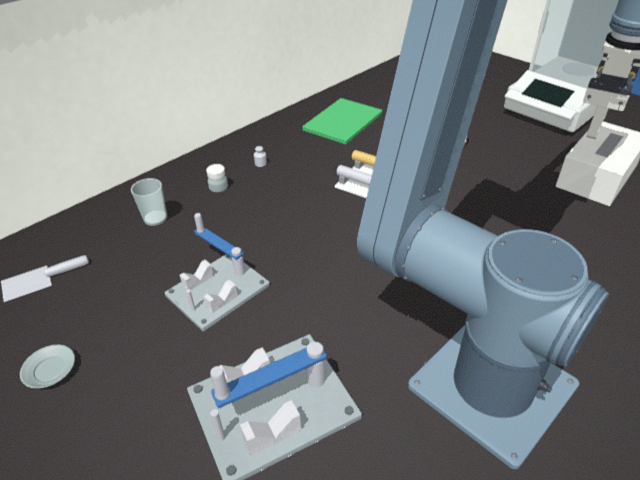

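Top view. Rod-shaped things are yellow in the rack (497,181), grey in the rack (459,190) and an orange loose one (474,291); the yellow one is the brass_rod. The fixtures are a small one at (225,213) with its strap open upward and a large one at (176,354); the smaller is meant. Next I'll crop to confirm and measure.

```bash
cat > h.py <<'E'
import numpy as np,cv2
from plant import calibration
from scipy.spatial.transform import Rotation as R
def cam(n):
    c=calibration(n);f=240/np.tan(np.radians(c['fov_y']/2));q=c['rotation']
    return c,f,R.from_quat([q[1],q[2],q[3],q[0]]).as_matrix()
def ray(n,uv):
    c,f,M=cam(n);uv=np.atleast_2d(uv).astype(float)
    d=np.c_[(uv[:,0]-c['cx'])/f,(uv[:,1]-c['cy'])/f,np.ones(len(uv))]
    return c['xyz'],d@M.T
def onz(n,uv,z):
    o,d=ray(n,uv);return o+d*((z-o[2])/d[:,2])[:,None]
def cloud(n,dep):
    v,u=np.mgrid[:480,:640];o,d=ray(n,np.c_[u.ravel(),v.ravel()])
    return (o+d*dep.reshape(-1,1)).reshape(480,640,3)
def proj(n,P):
    c,f,M=cam(n);q=(np.atleast_2d(P)-c['xyz'])@M
    return np.c_[f*q[:,0]/q[:,2]+c['cx'],f*q[:,1]/q[:,2]+c['cy']]
E
python3 - <<'E'
from h import *
z=np.load('/tmp/top.npz');p,d=z['p'],z['d'];C=cloud('top',d)
s=np.load('/tmp/side.npz')
print("table",C[100:130,350:450,2].mean(), C[270:290,300:400,2].mean())
a=cv2.resize(p[130:260,170:280],None,fx=3.5,fy=3.5,interpolation=cv2.INTER_CUBIC)
b=cv2.resize(p[130:330,420:540],None,fx=2.275,fy=2.275,interpolation=cv2.INTER_CUBIC)
h=min(len(a),len(b));cv2.imwrite('pics/crop0.png',np.hstack([a[:h],b[:h]])[:,:,::-1])
hsv=cv2.cvtColor(p,cv2.COLOR_RGB2HSV)
def rep(name,m):
    n,l,st,ce=cv2.connectedComponentsWithStats(m.astype(np.uint8))
    for i in range(1,n):
        if st[i,4]<60: continue
        mm=l==i;pts=C[mm];r=cv2.minAreaRect(np.argwhere(mm)[:,::-1].astype(np.float32))
        print(name,st[i],ce[i].round(1),"hsv",np.median(hsv[mm],0),"zpct",np.percentile(pts[:,2],[5,50,95]).round(1),"rect",np.round(r[0],1),np.round(r[1],1),round(r[2],1))
H,S,V=hsv[...,0],hsv[...,1],hsv[...,2]
rep('yel',(H>8)&(H<35)&(S>80)&(V>80)); rep('blue',(H>100)&(H<125)&(S>130)&(V>60))
roi=np.zeros((480,640),bool);roi[140:240,425:525]=1
rep('rod35',roi&(C[...,2]>33))
roi=np.zeros((480,640),bool);roi[135:255,170:275]=1
rep('plate',roi&(C[...,2]>7)&(C[...,2]<20));rep('V',roi&(C[...,2]>38)&(C[...,2]<50));rep('pin',roi&(C[...,2]>85));rep('post',roi&(C[...,2]>67))
E
```

```text
table 4.973327739234179 4.970555522535277
yel [482 148  32  66 830] [496.9 180.2] hsv [ 22.  91. 241.] zpct [33.6 41.5 45.5] rect [497.  180.3] [66.3 13. ] 72.8
yel [621 194  19  33 472] [631.7 210.1] hsv [ 14. 146. 170.] zpct [67.8 84.5 98.1] rect [630. 210.] [32. 18.] 90.0
yel [605 206  19  26  91] [609.6 221.1] hsv [ 13. 147. 119.] zpct [ 1.3 10.3 16.7] rect [611.3 220.9] [28.6 11.4] 62.5
yel [449 261  50  62 998] [473.1 290.9] hsv [ 15. 155. 250.] zpct [ 3.1 24.5 28.7] rect [473.1 290.6] [14.9 69.2] 36.0
blue [240 151  11  20 123] [245.6 160.3] hsv [106. 132. 209.] zpct [65.2 67.6 70.1] rect [245.  160.5] [19. 10.] 90.0
rod35 [483 148  31  66 855] [497.6 180.7] hsv [ 22.  91. 239.] zpct [35.3 41.5 45.5] rect [497.4 180.5] [66.4 13.5] 72.8
rod35 [444 159  31  66 857] [458.6 191.4] hsv [109.   8. 235.] zpct [35.1 41.5 45.7] rect [458.3 191.2] [66.5 14. ] 74.1
plate [ 183  181   84   66 3984] [224.4 215.1] hsv [ 94.  17. 215.] zpct [ 9.9 13.1 16.4] rect [224.  213.2] [64.3 83.1] 89.0
V [197 185  11  11 103] [201.4 189.9] hsv [108.   4. 206.] zpct [38.6 43.8 48. ] rect [202. 190.] [10. 10.] 90.0
V [219 184  10  11  90] [223.8 189. ] hsv [110.   4. 244.] zpct [39.4 44.5 47.9] rect [223.5 189. ] [10.  9.] 90.0
V [196 225  11  11 108] [200.5 230. ] hsv [105.   4. 207.] zpct [38.9 44.9 48.2] rect [201. 230.] [10. 10.] 90.0
V [218 224  11  12  93] [223.4 229.5] hsv [108.   3. 243.] zpct [38.6 45.3 48.3] rect [223.1 229.8] [11.5  9.3] 83.7
pin [238 140   9  11  69] [241.8 145.1] hsv [109.  12. 164.] zpct [ 87.  104.9 109.9] rect [241.9 145.3] [11.2  6.7] 63.4
post [238 140  17  72 564] [246.  175.7] hsv [106. 124. 210.] zpct [ 67.2  69.1 107.1] rect [246.3 175.3] [71.4 11.5] 85.3
```

View pics/crop0.png

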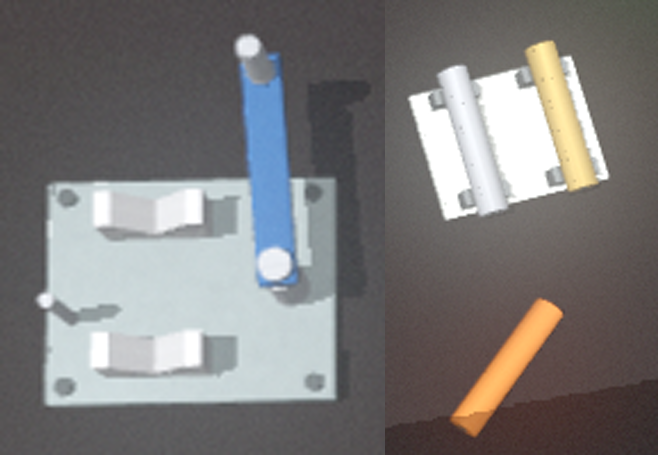

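Run:
```python
from h import *
z=np.load('/tmp/top.npz');p,d=z['p'],z['d'];C=cloud('top',d)
s=np.load('/tmp/side.npz');ps,ds=s['p'],s['d'];Cs=cloud('side',ds)
print('side table',[np.median(Cs[a:b,e:f,2]) for a,b,e,f in((330,370,120,170),(200,230,60,120),(260,300,300,340))])
print('V pix -> z=45'); 
V=np.array([[201.4,189.9],[223.8,189],[200.5,230],[223.4,229.5]])
W=onz('top',V,45);print(W.round(1))
print('centre',W.mean(0).round(1),'xdir',np.degrees(np.arctan2(*( (W[0]+W[1]-W[2]-W[3])[[1,0]]))), 'ydir',np.degrees(np.arctan2(*((W[0]+W[2]-W[1]-W[3])[[1,0]]))))
# plate
hsv=cv2.cvtColor(p,cv2.COLOR_RGB2HSV)
m=((hsv[...,2]>110)).astype(np.uint8);m[:,:170]=0;m[:,275:]=0;m[:176]=0;m[255:]=0
r=cv2.minAreaRect(np.argwhere(m)[:,::-1].astype(np.float32));b=cv2.boxPoints(r)
print('plate px',b.round(1));B=onz('top',b,12);print(B.round(1),B.mean(0).round(1),[np.linalg.norm(B[i]-B[i-1]).round(1) for i in range(4)])
for nm,uv,h in(('pin',(241.8,143.2),106),('post',(248.3,205.6),None),('stop',(184.8,215.9),64)):
    if h is None:
        roi=C[200:212,243:254];h=np.percentile(roi[...,2],50);print('posttop z',h)
    print(nm,onz('top',uv,h).round(1))
H,S,Vv=cv2.split(hsv)
for nm,m in(('brass',(H>12)&(H<32)&(S>60)&(Vv>80)),('steel',(C[...,2]>34))):
    m=m.astype(np.uint8);m[:140]=0;m[235:]=0;m[:,:425]=0;m[:,525:]=0
    if nm=='steel': m[:,478:]=0
    r=cv2.minAreaRect(np.argwhere(m)[:,::-1].astype(np.float32));b=cv2.boxPoints(r);o=np.argsort(b[:,1])
    e=np.array([b[o[:2]].mean(0),b[o[2:]].mean(0)]);E=onz('top',e,36)
    dv=E[0]-E[1];print(nm,e.round(1),E.round(1),E.mean(0).round(1),np.linalg.norm(dv).round(1),np.degrees(np.arctan2(dv[1],dv[0])).round(2), np.median(C[m>0],0).round(1))
from plant import env
print(R.from_quat(np.roll(env.state()['tool_rot'],-1)).as_matrix().round(3))
c,f,M=cam('top');print(M.round(3))
```

```text
side table [np.float64(-0.487606700378592), np.float64(-0.5442481298885014), np.float64(-0.5454779693958471)]
V pix -> z=45
[[545.5 231.5  45. ]
 [546.6 187.8  45. ]
 [466.2 231.8  45. ]
 [466.5 187.6  45. ]]
centre [506.2 209.7  45. ] xdir -0.025860741346377603 ydir 90.86132009121901
plate px [[180. 176.]
 [265. 176.]
 [265. 245.]
 [180. 245.]]
[[583.8 283.8  12. ]
 [580.8 111.7  12. ]
 [440.  111.5  12. ]
 [442.7 280.4  12. ]] [511.8 196.9  12. ] [np.float64(141.2), np.float64(172.1), np.float64(140.8), np.float64(169.0)]
pin [[616.8 142.8 106. ]]
posttop z 71.36745028561478
post [[506.7 135.6  71.4]]
stop [[490.4 257.4  64. ]]
brass [[486.9 148.3]
 [506.7 212.3]] [[ 622.6 -330.3   36. ]
 [ 493.1 -361.4   36. ]] [ 557.8 -345.9   36. ] 133.2 13.5 [ 555.7 -344.7   41.3]
steel [[450.8 140.9]
 [449.7 228. ]] [[ 639.1 -259.9   36. ]
 [ 464.1 -249.5   36. ]] [ 551.6 -254.7   36. ] 175.3 -3.39 [ 533.3 -268.6   41.7]
[[ 0.242 -0.     0.97 ]
 [-0.97   0.002  0.242]
 [-0.002 -1.     0.   ]]
[[-0.014 -0.991  0.135]
 [-1.     0.016  0.008]
 [-0.01  -0.135 -0.991]]
```

Run:
```python
from h import *
ps=np.load('/tmp/side.npz')['p'];p=np.load('/tmp/top.npz')['p']
a=cv2.resize(ps[205:330,155:275],None,fx=4.8,fy=4.8,interpolation=cv2.INTER_CUBIC);cv2.imwrite('pics/sc.png',a[:,:,::-1])
# predicted side pixels from top-derived points
P=[[616.8,142.8,106],[506.7,135.6,71.4],[490.4,257.4,64],[545.5,231.5,45],[466.2,231.8,45],[546.6,187.8,45],[466.5,187.6,45]]
print(proj('side',P).round(1), ((proj('side',P)-[155,205])*4.8).round(0))
```

```text
[[199.  214.8]
 [237.2 251. ]
 [190.9 290.2]
 [187.8 275.4]
 [211.6 296.5]
 [205.9 264. ]
 [230.3 284.2]] [[211.  47.]
 [394. 221.]
 [172. 409.]
 [158. 338.]
 [271. 439.]
 [244. 283.]
 [362. 380.]]
```

View pics/sc.png

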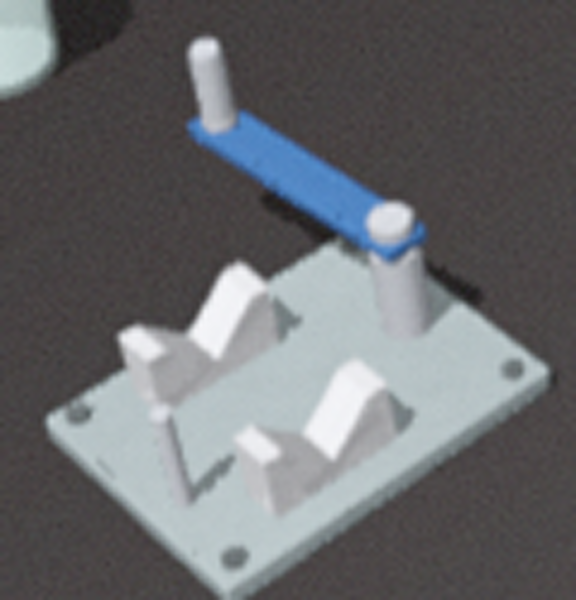

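Triangulation agrees to about 3 mm across the two views, so I'll move above the brass rod. The jaws are already square to it.

play_rows:
  plan:
    - [0, 0, 0, 0.035, 0.016, 0, 0.6]
    - [0, 0, 0, 0.07, 0.031, 0, 0.6]
    - [0, 0, 0, 0.106, 0.046, 0, 0.6]
    - [0, 0, 0, 0.142, 0.062, 0, 0.6]
    - [0, 0, 0, 0.177, 0.078, 0, 0.6]
    - [0, 0, 0, 0.213, 0.093, 0, 0.6]
    - [0, 0, 0, 0.25, 0.109, 0, 0.6]
    - [0, 0, 0, 0.284, 0.124, 0, 0.6]
    - [0, 0, 0, 0.32, 0.14, 0, 0.6]
    - [0, 0, 0, 0.355, 0.155, 0, 0.6]
    - [0, 0, 0, 0.39, 0.171, -0.01, 0.6]
    - [0, 0, 0, 0.426, 0.186, -0.035, 0.6]
    - [0, 0, 0, 0.426, 0.186, -0.055, 0.6]
    - [0, 0, 0, 0.426, 0.186, -0.055, 0.6]
    - [0, 0, 0, 0.426, 0.186, -0.055, 0.6]

```text
t: 1.35
tcp_pos: [558.2, -346.4, 128.7]
tool_rot: [-0.557, 0.558, -0.437, 0.433]
force: [-0.5, -0.5, 0.7]
finger_gap: 55.9
```

Run:
```python
from h import *
from plant import capture,env
s=env.state();print(s['t'],s['tcp_pos'],s['finger_gap'],s['force'])
for n in("top","side"):
    p,d=capture(n); np.savez(f"/tmp/{n}1.npz",p=p,d=d); cv2.imwrite(f"pics/{n}1.png",p[:,:,::-1])
```

```text
1.35 [ 558.21356161 -346.36787276  128.67273362] 55.8916772590971 [-0.47657749 -0.54319999  0.6731297 ]
```

View pics/side1.png

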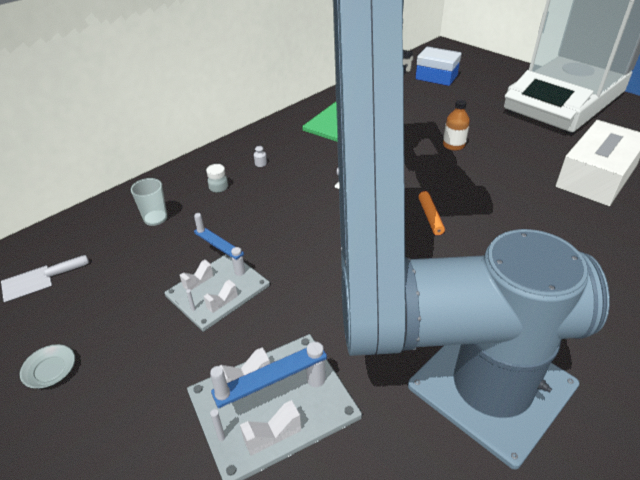

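View pics/top1.png

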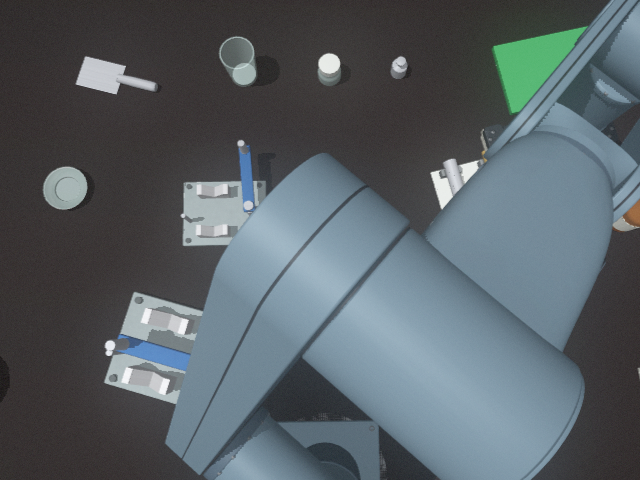

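The arm hides the rod in both views now. I'll cross-check the axis in the first side picture, using the visible brass end near (357,156).

Run:
```python
from h import *
ps=np.load('/tmp/side.npz')['p'];C=cloud('side',np.load('/tmp/side.npz')['d'])
a=np.radians(13.5);u=np.array([np.cos(a),np.sin(a),0]);c=np.array([559.5,-348,30])
print(proj('side',[c+65*u,c+65*u+[0,0,13],c+65*u-[0,0,13],c+30*u]).round(1))
n=np.array([-u[1],u[0],0]);print('steel end?',proj('side',[c+80*n+65*u,c+80*n-65*u]).round(1))
b=cv2.resize(ps[140:205,325:385],None,fx=9,fy=9,interpolation=cv2.INTER_CUBIC);cv2.imwrite('pics/sc2.png',b[:,:,::-1])
hsv=cv2.cvtColor(ps,cv2.COLOR_RGB2HSV);H,S,V=cv2.split(hsv);m=(H>12)&(H<32)&(S>80)&(V>80);m[:,390:]=0;m[:130]=0;m[200:]=0
vs,us=np.nonzero(m);print(us.min(),us.max(),vs.min(),vs.max())
for q in range(us.min(),us.max()+1): print(q,vs[us==q].min(),vs[us==q].max(),end='; ')
print(np.median(C[m],0), C[m].max(0))
```

```text
[[353.9 154.4]
 [354.  150.2]
 [353.7 158.7]
 [365.7 158.1]]
steel end? [[338.4 169.3]
 [384.7 184.4]]
351 375 150 164
351 154 157; 352 152 159; 353 151 159; 354 150 159; 355 150 159; 356 150 159; 357 150 159; 358 150 160; 359 151 160; 360 151 160; 361 151 161; 362 151 162; 363 152 162; 364 152 162; 365 152 162; 366 153 163; 367 153 163; 368 153 163; 369 154 163; 370 154 164; 371 154 164; 372 155 164; 373 155 164; 374 155 161; 375 156 158; [ 593.72084363 -331.98538803   36.20550904] [670.52925598 538.86048438 766.36979364]
```

View pics/sc2.png

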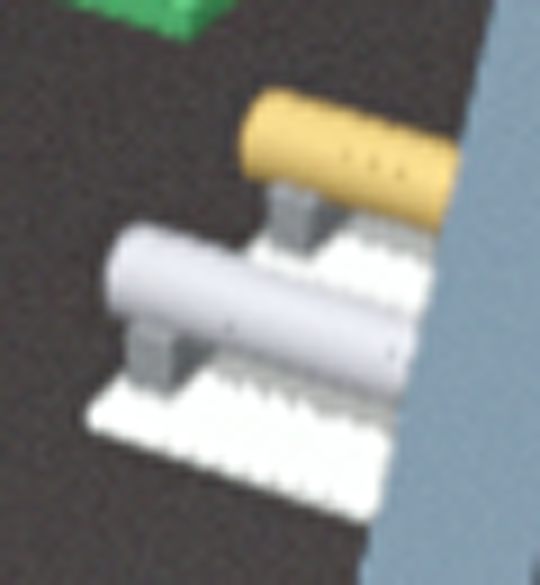

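The side view agrees to about 2 mm, so I'll descend.

play_rows:
  plan:
    - [0, 0, 0, 0, 0, -0.03, 0.6]
    - [0, 0, 0, 0, 0, -0.06, 0.6]
    - [0, 0, 0, 0, 0, -0.085, 0.6]
    - [0, 0, 0, 0, 0, -0.1, 0.6]
    - [0, 0, 0, 0, 0, -0.11, 0.6]
    - [0, 0, 0, 0, 0, -0.117, 0.6]
    - [0, 0, 0, 0, 0, -0.117, 0.6]
    - [0, 0, 0, 0, 0, -0.117, 0.6]
  force: 30

```text
t: 2.12
tcp_pos: [559.7, -348.7, 15.0]
tool_rot: [-0.557, 0.557, -0.435, 0.436]
force: [0.9, 0.6, 0.5]
finger_gap: 56.1
```

play_rows:
  plan:
    - [0, 0, 0, 0, 0, 0, 0.4]
    - [0, 0, 0, 0, 0, 0, 0.3]
    - [0, 0, 0, 0, 0, 0, 0.2]
    - [0, 0, 0, 0, 0, 0, 0.1]
    - [0, 0, 0, 0, 0, 0, 0]
    - [0, 0, 0, 0, 0, 0, 0]
    - [0, 0, 0, 0, 0, 0, 0]
    - [0, 0, 0, 0, 0, 0, 0]
  force: 30

```text
t: 2.78
tcp_pos: [559.3, -347.5, 13.6]
tool_rot: [0.557, -0.557, 0.435, -0.435]
force: [0.1, -0.6, 0.2]
finger_gap: 6.9
```

A gap of 6.9 mm is too small for a 26 mm rod, so I'll look before lifting.

Run:
```python
from h import *
from plant import capture,env
p,d=capture('side');cv2.imwrite('pics/s2.png',p[:,:,::-1]);p,d=capture('top');cv2.imwrite('pics/t2.png',cv2.resize(p[80:280,400:640],None,fx=3,fy=3)[:,:,::-1])
s=env.state();print(s['t'],s['finger_gap'],s['tcp_pos'],s['force'])
```

```text
2.8833 1.6415303829625139 [ 559.31079268 -347.5298141    13.58488767] [-0.54571496  0.26817333  0.73877262]
```

View pics/t2.png

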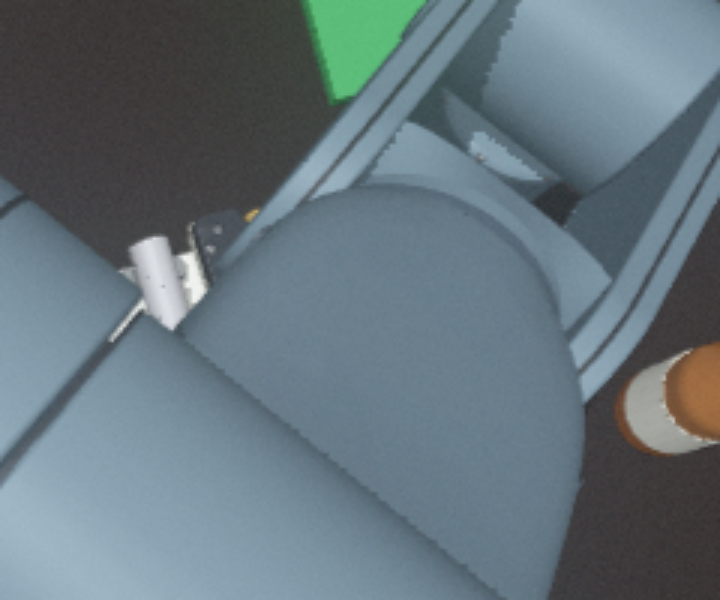

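View pics/s2.png

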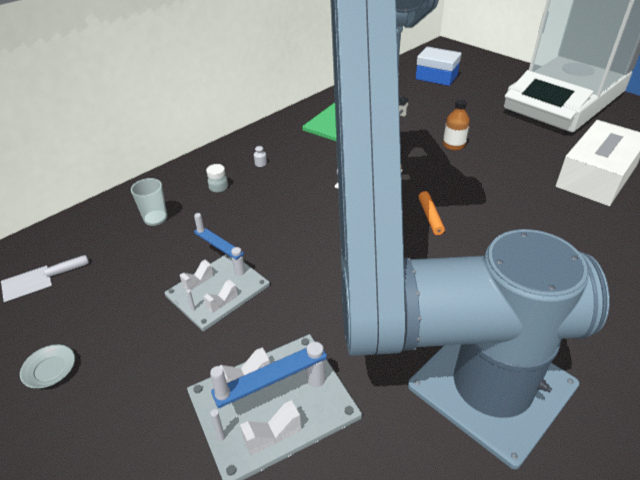

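Run:
```python
from h import *
c=np.array([559.3,-347.5,0]);u=np.array([.97,.242,0]);n=np.array([-.242,.97,0])
for z in(97,130):
  for a in(-37,37):
    for b in(-94,94): print(z,a,b,proj('top',[c+u*a+n*b+[0,0,z]]).round(0))
  print(z,'c',proj('top',[c+[0,0,z]]).round(0))
```

```text
97 -37 -94 [[563. 176.]]
97 -37 94 [[465. 202.]]
97 37 -94 [[550. 139.]]
97 37 94 [[453. 164.]]
97 c [[508. 170.]]
130 -37 -94 [[571. 171.]]
130 -37 94 [[470. 198.]]
130 37 -94 [[558. 133.]]
130 37 94 [[457. 159.]]
130 c [[514. 165.]]
```

play_rows:
  plan:
    - [0, 0, 0, 0, 0, 0, 0.3]
    - [0, 0, 0, 0, 0, 0, 0.6]
    - [0, 0, 0, 0, 0, 0, 0.6]
    - [0, 0, 0, 0, 0, 0, 0.6]
    - [0, 0, 0, 0, 0, 0, 0.6]
    - [0, 0, 0, 0, 0, 0, 0.6]
    - [0, 0, 0, 0, 0, 0.02, 0.6]
    - [0, 0, 0, 0, 0, 0.05, 0.6]
    - [0, 0, 0, 0, 0, 0.09, 0.6]
    - [0, 0, 0, 0, 0, 0.13, 0.6]
    - [0, 0, 0, -0.04, 0.01, 0.16, 0.6]
    - [0, 0, 0, -0.08, 0.02, 0.18, 0.6]
    - [0, 0, 0, -0.12, 0.03, 0.2, 0.6]
    - [0, 0, 0, -0.16, 0.04, 0.2, 0.6]
    - [0, 0, 0, -0.2, 0.05, 0.2, 0.6]
    - [0, 0, 0, -0.2, 0.05, 0.2, 0.6]

```text
t: 4.22
tcp_pos: [355.5, -295.8, 214.5]
tool_rot: [-0.557, 0.558, -0.436, 0.435]
force: [1.3, 0.3, 0.4]
finger_gap: 55.8
```

Run:
```python
from h import *
from plant import capture,env
p,d=capture('side');np.savez('/tmp/side3.npz',p=p,d=d);cv2.imwrite('pics/s3.png',p[:,:,::-1]);p,d=capture('top');np.savez('/tmp/top3.npz',p=p,d=d);cv2.imwrite('pics/t3.png',p[:,:,::-1])
```

```text
(no output)
```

View pics/t3.png

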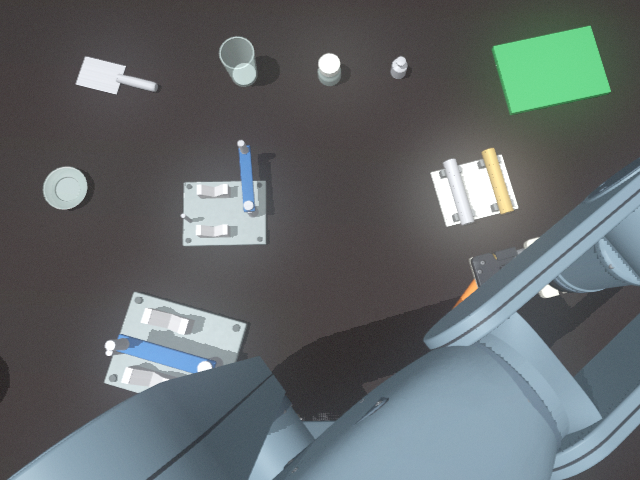

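View pics/s3.png

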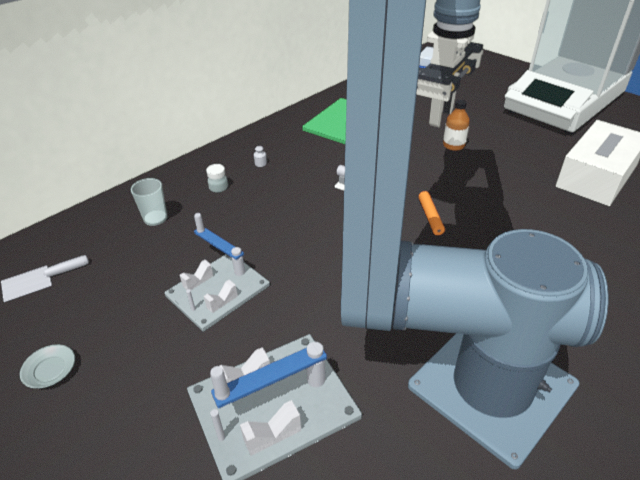

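Run:
```python
from h import *
from plant import env
s=env.state();t=s['tcp_pos'];M=R.from_quat(np.roll(s['tool_rot'],-1)).as_matrix();print(t,M.round(3),s['joint_positions'])
for n in('side','top'):
    for k in(-28,0,28): print(n,k,proj(n,[t+M[:,0]*k,t+M[:,0]*k-M[:,1]*100]).round(0).tolist())
p=np.load('/tmp/side3.npz');cv2.imwrite('pics/s3c.png',cv2.resize(p['p'][0:200,380:540],None,fx=3,fy=3)[:,:,::-1])
C=cloud('side',p['d']);
m=np.zeros((480,640),bool);m[85:130,420:470]=1;m&=(C[...,2]>150);print(C[m].min(0),np.median(C[m],0),C[m].max(0),m.sum())
```

```text
[ 357.27730861 -296.93424297  214.6125012 ] [[ 0.24   0.     0.971]
 [-0.971 -0.001  0.24 ]
 [ 0.001 -1.     0.   ]] [-9.33922293e-01  8.22715738e-02  1.67919244e+00 -3.72516217e-04
  1.37887570e+00  3.94156228e-01]
side -28 [[433.0, 139.0], [440.0, 93.0]]
side 0 [[439.0, 132.0], [445.0, 87.0]]
side 28 [[444.0, 127.0], [451.0, 81.0]]
top -28 [[492.0, 279.0], [514.0, 273.0]]
top 0 [[509.0, 274.0], [533.0, 267.0]]
top 28 [[526.0, 270.0], [553.0, 262.0]]
[-156.48784448 -337.34071051  246.30802364] [ 338.98095828 -248.37044058  331.81396481] [372.47203903 538.86048438 766.36979364] 965
```

View pics/s3c.png

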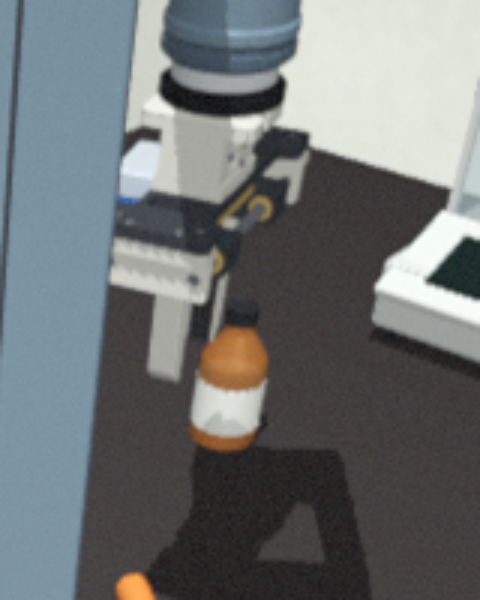

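Run:
```python
from h import *
for f in('side3','side'):
    p=np.load(f'/tmp/{f}.npz');C=cloud('side',p['d'])
    if f=='side3': sl=np.s_[90:130,425:462]; t=np.array([357.3,-296.9,214.6])
    else: sl=np.s_[60:140,570:640]; t=np.array([133.3,-533,184.9])
    P=C[sl].reshape(-1,3);D=p['d'][sl].ravel()
    M=np.array([[.24,0,.971],[-.971,0,.24],[0,-1,0]])
    L=(P-t)@M  # tool coords
    k=(D>0)&(np.abs(L[:,0])<100)&(np.abs(L[:,2])<30)&(L[:,1]>-90)&(L[:,1]<30)
    L=L[k];print(f,len(L))
    for a,b in((-75,-40),(-40,-10),(-10,10),(10,40),(40,75)):
        q=L[(L[:,0]>a)&(L[:,0]<b)]
        if len(q)>3: print(a,b,len(q),'y max',np.sort(q[:,1])[-5:].round(1),'x',np.percentile(q[:,0],[5,95]).round(1),'z',np.percentile(q[:,2],[5,50,95]).round(1))
```

```text
side3 442
-75 -40 233 y max [-38.1 -37.4 -37.2 -37.1 -36.2] x [-49.9 -41.7] z [-10.2  -2.2   7.1]
-40 -10 38 y max [-34.6 -34.1 -33.7 -32.8 -32.2] x [-39.6 -32. ] z [-10.4  -9.7   3.8]
10 40 171 y max [-33.5 -33.2 -32.9 -31.9 -31.7] x [22.5 35.8] z [-10.   -5.5   7. ]
side 263
-75 -40 256 y max [-33.5 -33.1 -31.8 -31.7 -31.5] x [-67.4 -58.2] z [-7.7  0.5  8.8]
40 75 7 y max [-45.5 -43.8 -40.1 -35.3 -34.1] x [43.6 48.9] z [-8.1 -7.6 -7.3]
```

Finding: the side depth shows the fingertips about 33 mm short of the reported TCP (31 to 36 mm at both openings). That matches the fingers shutting just above the rod (13.6 + 33 ≈ 46 mm, against the rod top at 43 mm) with no contact. The rods are unmoved. I'll allow for this offset, shift 3 mm along the jaws, and retry.

play_rows:
  plan:
    - [0, 0, 0, 0.033, -0.009, 0, 0.6]
    - [0, 0, 0, 0.066, -0.018, -0.01, 0.6]
    - [0, 0, 0, 0.1, -0.027, -0.03, 0.6]
    - [0, 0, 0, 0.133, -0.035, -0.05, 0.6]
    - [0, 0, 0, 0.167, -0.044, -0.07, 0.6]
    - [0, 0, 0, 0.201, -0.0525, -0.09, 0.6]
    - [0, 0, 0, 0.201, -0.0525, -0.12, 0.6]
    - [0, 0, 0, 0.201, -0.0525, -0.15, 0.6]
    - [0, 0, 0, 0.201, -0.0525, -0.175, 0.6]
    - [0, 0, 0, 0.201, -0.0525, -0.195, 0.6]
    - [0, 0, 0, 0.201, -0.0525, -0.205, 0.6]
    - [0, 0, 0, 0.201, -0.0525, -0.21, 0.6]
    - [0, 0, 0, 0.201, -0.0525, -0.215, 0.6]
    - [0, 0, 0, 0.201, -0.0525, -0.215, 0.6]
  force: 30

```text
t: 5.48
tcp_pos: [560.9, -350.3, -1.4]
tool_rot: [0.557, -0.557, 0.435, -0.435]
force: [-0.5, 0.3, -0.6]
finger_gap: 55.8
```

play_rows:
  plan:
    - [0, 0, 0, 0, 0, -0.005, 0.6]
    - [0, 0, 0, 0, 0, -0.01, 0.6]
    - [0, 0, 0, 0, 0, -0.014, 0.6]
    - [0, 0, 0, 0, 0, -0.018, 0.6]
    - [0, 0, 0, 0, 0, -0.018, 0.6]
    - [0, 0, 0, 0, 0, -0.018, 0.6]

```text
t: 5.98
tcp_pos: [560.1, -350.0, -19.5]
tool_rot: [0.557, -0.557, 0.435, -0.435]
force: [0.4, -0.6, -0.3]
finger_gap: 55.8
```

No contact force. I'll close now.

play_rows:
  plan:
    - [0, 0, 0, 0, 0, 0, 0.4]
    - [0, 0, 0, 0, 0, 0, 0.3]
    - [0, 0, 0, 0, 0, 0, 0.2]
    - [0, 0, 0, 0, 0, 0, 0.2]
    - [0, 0, 0, 0, 0, 0, 0.2]
    - [0, 0, 0, 0, 0, 0, 0.1]
    - [0, 0, 0, 0, 0, 0, 0.1]
    - [0, 0, 0, 0, 0, 0, 0.1]
  force: 30

```text
t: 6.65
tcp_pos: [559.8, -347.9, -19.4]
tool_rot: [0.558, -0.557, 0.436, -0.434]
force: [-0.9, 5.9, 2.4]
finger_gap: 25.1
```

Gripped: the gap is 25 mm. I'll lift and check.

play_rows:
  plan:
    - [0, 0, 0, 0, 0.002, 0.003, 0.1]
    - [0, 0, 0, 0, 0.002, 0.01, 0.1]
    - [0, 0, 0, 0, 0.002, 0.025, 0.1]
    - [0, 0, 0, 0, 0.002, 0.045, 0.1]
    - [0, 0, 0, 0, 0.002, 0.07, 0.1]
    - [0, 0, 0, 0, 0.002, 0.1, 0.1]
    - [0, 0, 0, 0, 0.002, 0.13, 0.1]
    - [0, 0, 0, 0, 0.002, 0.15, 0.1]
    - [0, 0, 0, 0, 0.002, 0.15, 0.1]
  force: 40

```text
t: 7.4
tcp_pos: [562.8, -350.5, 136.6]
tool_rot: [-0.557, 0.558, -0.432, 0.439]
force: [-0.2, -1.1, -4.0]
finger_gap: 25.0
```

play_rows:
  plan:
    - [0, 0, -0.015, -0.001, 0.015, 0, 0.1]
    - [0, 0, -0.03, -0.004, 0.045, 0, 0.1]
    - [0, 0, -0.045, -0.008, 0.08, 0, 0.1]
    - [0, 0, -0.06, -0.011, 0.115, 0, 0.1]
    - [0, 0, -0.075, -0.014, 0.15, 0, 0.1]
    - [0, 0, -0.09, -0.018, 0.185, 0, 0.1]
    - [0, 0, -0.105, -0.021, 0.22, 0, 0.1]
    - [0, 0, -0.12, -0.025, 0.255, 0, 0.1]
    - [0, 0, -0.135, -0.028, 0.29, 0, 0.1]
    - [0, 0, -0.15, -0.031, 0.325, 0, 0.1]
    - [0, 0, -0.165, -0.035, 0.36, 0, 0.1]
    - [0, 0, -0.18, -0.038, 0.395, 0, 0.1]
    - [0, 0, -0.195, -0.042, 0.43, 0, 0.1]
    - [0, 0, -0.21, -0.045, 0.465, 0, 0.1]
    - [0, 0, -0.225, -0.048, 0.5, 0, 0.1]
    - [0, 0, -0.237, -0.051, 0.53, 0, 0.1]
    - [0, 0, -0.237, -0.0535, 0.55, 0, 0.1]
    - [0, 0, -0.237, -0.0535, 0.5576, 0, 0.1]
    - [0, 0, -0.237, -0.0535, 0.5576, 0, 0.1]
    - [0, 0, -0.237, -0.0535, 0.5576, 0, 0.1]

```text
t: 9.07
tcp_pos: [506.3, 208.9, 129.6]
tool_rot: [-0.502, 0.503, -0.498, 0.498]
force: [0.0, -0.4, -4.3]
finger_gap: 24.7
```

Run:
```python
from h import *
from plant import capture,env
s=env.state();print(s['t'],s['tcp_pos'],s['finger_gap'],s['force'],R.from_quat(np.roll(s['tool_rot'],-1)).as_matrix().round(3).tolist())
p,d=capture('side');np.savez('/tmp/side4.npz',p=p,d=d);cv2.imwrite('pics/s4.png',p[:,:,::-1]);p,d=capture('top');np.savez('/tmp/top4.npz',p=p,d=d);cv2.imwrite('pics/t4.png',p[:,:,::-1])
```

```text
9.0667 [506.32571411 208.86799992 129.60719236] 24.671836822121108 [ 0.03347531 -0.43427808 -4.34122606] [[0.009, -0.001, 1.0], [-1.0, -0.001, 0.009], [0.001, -1.0, -0.001]]
```

View pics/t4.png

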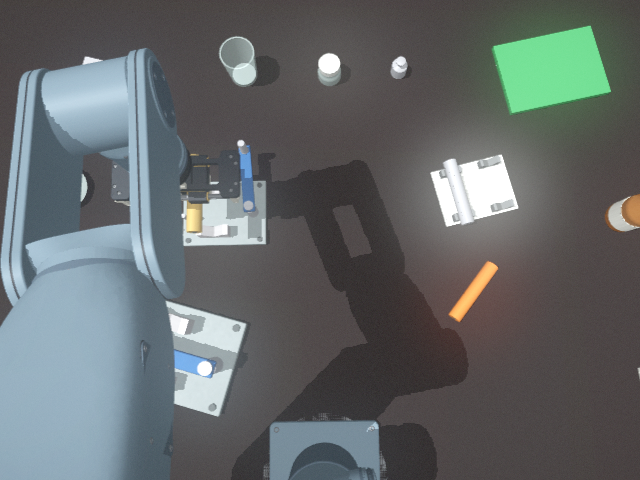

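View pics/s4.png

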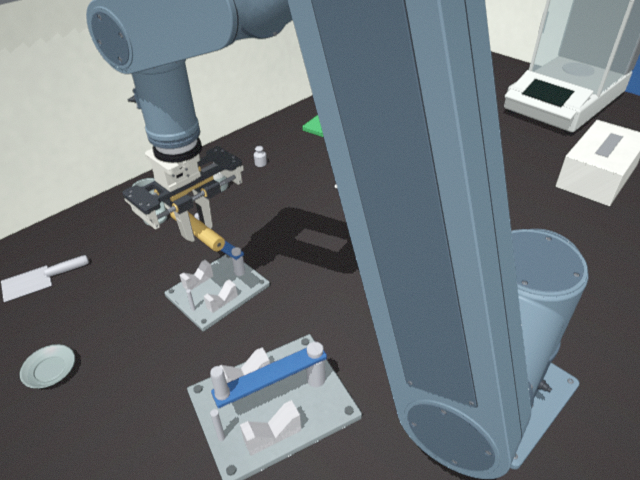

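Run:
```python
from h import *
print('stop side',onz('side',[188.5,290.6],64).round(1),'top',onz('top',[184.8,215.9],64).round(1))
# V top flat centres in side crop
V=np.array([[148,342],[240,268],[260,445],[356,368]])/4.8+[155,205]
print('V side z45',onz('side',V,45).round(1).tolist(),onz('side',V,45).mean(0).round(1))
z=np.load('/tmp/side4.npz');p,d=z['p'],z['d'];C=cloud('side',d)
cv2.imwrite('pics/s4c.png',cv2.resize(p[170:320,120:270],None,fx=4,fy=4,interpolation=cv2.INTER_CUBIC)[:,:,::-1])
zt=np.load('/tmp/top4.npz');t=zt['p']
for n,q,cc in(('side',p,C),('top',t,cloud('top',zt['d']))):
    H,S,Vv=cv2.split(cv2.cvtColor(q,cv2.COLOR_RGB2HSV));m=((H>12)&(H<30)&(S>80)&(Vv>80)).astype(np.uint8)
    m[:,:120]=0;m[:,280:]=0;m[:170]=0;m[300:]=0
    k,l,st,ce=cv2.connectedComponentsWithStats(m)
    for i in range(1,k):
        if st[i,4]>25: print(n,st[i],ce[i].round(1),np.median(cc[l==i],0).round(1))
# predicted axis: rod centre (506.3,208.9, z 129.6+33+19=181.6)
for zz in(178,182,186): print(zz,proj('side',[[441.3,208.4,zz]]).round(1),proj('top',[[441.3,208.4,zz]]).round(1))
```

```text
stop side [[492.7 261.1  64. ]] top [[490.4 257.4  64. ]]
V side z45 [[546.4, 235.5, 45.0], [555.5, 183.7, 45.0], [467.0, 236.7, 45.0], [473.5, 185.0, 45.0]] [510.6 210.2  45. ]
side [170 176  43  26 196] [190.5 188.7] [484.6 216.1 275.5]
side [172 203   7   9  29] [175.3 206.6] [474.8 252.1 265.3]
side [170 212   6   9  31] [172.5 215.5] [559.8 222.6 181. ]
side [189 212  36  40 595] [206.  234.2] [469.9 213.6 187.9]
top [187 200  15  32 400] [193.4 217.1] [461.4 206.4 191. ]
178 [[218.9 244.1]] [[194.3 230.5]]
182 [[218.6 242.3]] [[193.7 230. ]]
186 [[218.2 240.6]] [[193.  229.6]]
```

View pics/s4c.png

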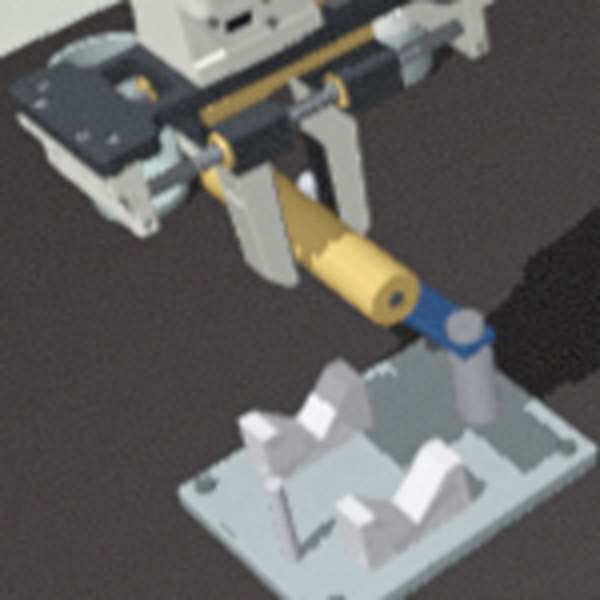

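Rod end face at side pixel (219,244.5), against a prediction of (218.9,244.1) for an axis at z≈178. So rod axis ≈ reported z + 49, and the rod is over the groove. Lowering.

play_rows:
  plan:
    - [0, 0, 0, 0, 0.0005, -0.015, 0.1]
    - [0, 0, 0, 0, 0.0005, -0.035, 0.1]
    - [0, 0, 0, 0, 0.0005, -0.055, 0.1]
    - [0, 0, 0, 0, 0.0005, -0.075, 0.1]
    - [0, 0, 0, 0, 0.0005, -0.092, 0.1]
    - [0, 0, 0, 0, 0.0005, -0.106, 0.1]
    - [0, 0, 0, 0, 0.0005, -0.116, 0.1]
    - [0, 0, 0, 0, 0.0005, -0.123, 0.1]
    - [0, 0, 0, 0, 0.0005, -0.126, 0.1]
    - [0, 0, 0, 0, 0.0005, -0.126, 0.1]
    - [0, 0, 0, 0, 0.0005, -0.126, 0.1]

```text
t: 10.08
tcp_pos: [507.5, 209.9, 5.2]
tool_rot: [0.502, -0.502, 0.498, -0.498]
force: [0.4, 0.3, -4.8]
finger_gap: 25.0
```

Run:
```python
from h import *
from plant import capture,env
s=env.state();print(s['t'],s['tcp_pos'],s['finger_gap'],s['force'])
p,d=capture('side');cv2.imwrite('pics/s5c.png',cv2.resize(p[200:330,120:270],None,fx=4,fy=4,interpolation=cv2.INTER_CUBIC)[:,:,::-1])
```

```text
10.0833 [507.4916829  209.85853093   5.22724736] 25.007520649129905 [ 0.42346944  0.29279075 -4.82232876]
```

View pics/s5c.png

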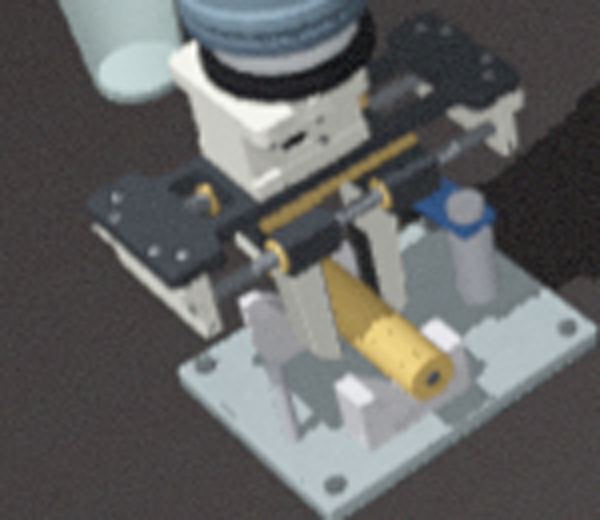

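The rod is over both V's. Lowering slowly and watching the force.

play_rows:
  plan:
    - [0, 0, 0, 0, 0, -0.002, 0.1]
    - [0, 0, 0, 0, 0, -0.004, 0.1]
    - [0, 0, 0, 0, 0, -0.006, 0.1]
    - [0, 0, 0, 0, 0, -0.008, 0.1]
    - [0, 0, 0, 0, 0, -0.008, 0.1]

```text
t: 10.55
tcp_pos: [506.4, 210.0, -3.8]
tool_rot: [-0.502, 0.502, -0.498, 0.498]
force: [0.9, 0.5, -5.0]
finger_gap: 24.9
```

play_rows:
  plan:
    - [0, 0, 0, 0, 0, -0.001, 0.1]
    - [0, 0, 0, 0, 0, -0.002, 0.1]
    - [0, 0, 0, 0, 0, -0.003, 0.1]
    - [0, 0, 0, 0, 0, -0.003, 0.1]
    - [0, 0, 0, 0, 0, -0.003, 0.1]

```text
t: 10.97
tcp_pos: [506.8, 210.0, -6.4]
tool_rot: [-0.502, 0.502, -0.498, 0.498]
force: [0.0, 0.3, -4.6]
finger_gap: 25.2
```

play_rows:
  plan:
    - [0, 0, 0, 0, 0, -0.001, 0.1]
    - [0, 0, 0, 0, 0, -0.002, 0.1]
    - [0, 0, 0, 0, 0, -0.003, 0.1]
    - [0, 0, 0, 0, 0, -0.003, 0.1]

```text
t: 11.3
tcp_pos: [507.4, 210.7, -7.4]
tool_rot: [0.503, -0.501, 0.498, -0.498]
force: [-5.3, 1.1, 11.0]
finger_gap: 25.2
```

Contact where predicted, with the axis at about 42 mm. I'll ease the pressure and open slowly.

play_rows:
  plan:
    - [0, 0, 0, 0, 0, 0.0015, 0.1]
    - [0, 0, 0, 0, 0, 0.0015, 0.1]
    - [0, 0, 0, 0, 0, 0.0015, 0.28]
    - [0, 0, 0, 0, 0, 0.0015, 0.32]
    - [0, 0, 0, 0, 0, 0.0015, 0.4]
    - [0, 0, 0, 0, 0, 0.0015, 0.5]
    - [0, 0, 0, 0, 0, 0.0015, 0.6]
    - [0, 0, 0, 0, 0, 0.0015, 0.6]
    - [0, 0, 0, 0, 0, 0.0015, 0.6]
    - [0, 0, 0, 0, 0, 0.0015, 0.6]
    - [0, 0, 0, 0, 0, 0.0015, 0.6]

```text
t: 12.22
tcp_pos: [506.8, 210.0, -7.9]
tool_rot: [-0.502, 0.502, -0.498, 0.498]
force: [0.2, 0.2, 0.7]
finger_gap: 55.6
```

Run:
```python
from h import *
from plant import capture,env
s=env.state();print(s['t'],s['tcp_pos'],s['finger_gap'],s['force'])
p,d=capture('side');cv2.imwrite('pics/s6c.png',cv2.resize(p[200:330,120:270],None,fx=4,fy=4,interpolation=cv2.INTER_CUBIC)[:,:,::-1])
```

```text
12.2167 [506.84097622 209.95090064  -7.89318848] 55.562298458302074 [0.20922411 0.18184787 0.71079283]
```

View pics/s6c.png

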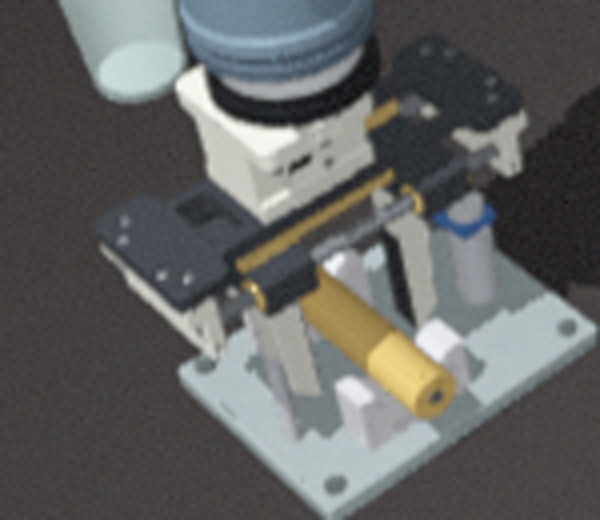

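Seated and released: the force is zero and the rod lies in the V's. I'll rise, then go over the handle pin at about (617,143). Its distance from the pivot measures 109.7 mm against the stated 110.

play_rows:
  plan:
    - [0, 0, 0, 0, 0, 0.01, 0.6]
    - [0, 0, 0, 0, 0, 0.03, 0.6]
    - [0, 0, 0, 0, 0, 0.06, 0.6]
    - [0, 0, 0, 0, 0, 0.09, 0.6]
    - [0, 0, 0, 0, 0, 0.12, 0.6]
    - [0, 0, 0, 0.02, -0.012, 0.128, 0.6]
    - [0, 0, 0, 0.05, -0.03, 0.128, 0.6]
    - [0, 0, 0, 0.08, -0.048, 0.128, 0.6]
    - [0, 0, 0, 0.1, -0.061, 0.128, 0.6]
    - [0, 0, 0, 0.1105, -0.067, 0.128, 0.6]
    - [0, 0, 0, 0.1105, -0.067, 0.128, 0.6]
    - [0, 0, 0, 0.1105, -0.067, 0.128, 0.6]

```text
t: 13.27
tcp_pos: [616.6, 143.2, 120.0]
tool_rot: [-0.502, 0.502, -0.499, 0.498]
force: [-0.2, -0.2, 0.7]
finger_gap: 55.6
```

Run:
```python
from h import *
from plant import capture,env
s=env.state();print(s['t'],s['tcp_pos'],s['finger_gap'],s['force'])
p,d=capture('side');a=cv2.resize(p[150:330,120:270],None,fx=3,fy=3,interpolation=cv2.INTER_CUBIC)
t,_=capture('top');b=cv2.resize(t[100:280,100:250+30],None,fx=3,fy=3,interpolation=cv2.INTER_CUBIC)[:,:350]
cv2.imwrite('pics/m7.png',np.hstack([a,b])[:,:,::-1])
```

```text
13.2667 [616.57154465 143.16427709 119.97868816] 55.605680260956035 [-0.2329428  -0.2358627   0.65828332]
```

View pics/m7.png

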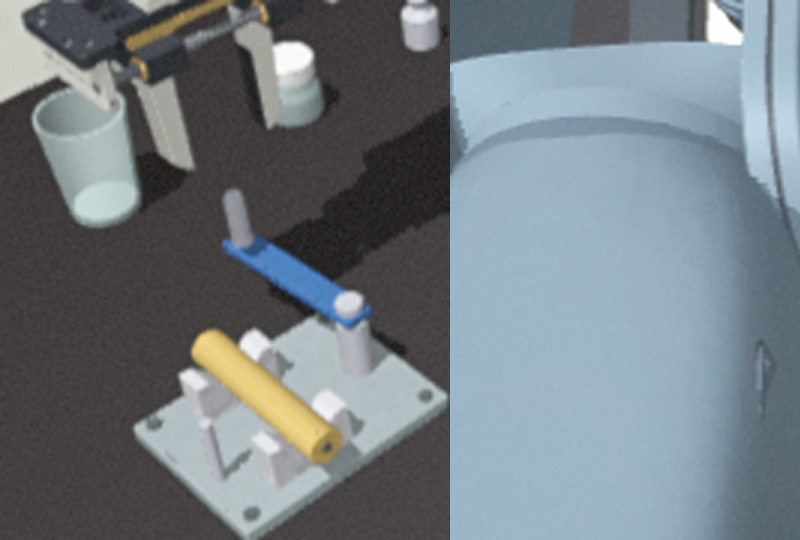

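The rod lies in both V's and overhangs both ends evenly. The pin is centred under the open fingers. Descending and pinching.

play_rows:
  plan:
    - [0, 0, 0, 0, 0, -0.02, 0.6]
    - [0, 0, 0, 0, 0, -0.045, 0.6]
    - [0, 0, 0, 0, 0, -0.065, 0.6]
    - [0, 0, 0, 0, 0, -0.077, 0.6]
    - [0, 0, 0, 0, 0, -0.077, 0.6]
    - [0, 0, 0, 0, 0, -0.077, 0.4]
    - [0, 0, 0, 0, 0, -0.077, 0.3]
    - [0, 0, 0, 0, 0, -0.077, 0.2]
    - [0, 0, 0, 0, 0, -0.077, 0.1]
    - [0, 0, 0, 0, 0, -0.077, 0]
    - [0, 0, 0, 0, 0, -0.077, 0]
    - [0, 0, 0, 0, 0, -0.077, 0]
  force: 12

```text
t: 14.37
tcp_pos: [617.5, 143.0, 43.5]
tool_rot: [0.502, -0.502, 0.498, -0.498]
force: [1.0, 0.7, 0.2]
finger_gap: 13.9
```

play_rows:
  plan:
    - [0, 0, 0, -0.0008, 0.0072, 0, 0]
    - [0, 0, 0, -0.0021, 0.0148, 0, 0]
    - [0, 0, 0, -0.004, 0.0223, 0, 0]
    - [0, 0, 0, -0.0063, 0.0295, 0, 0]
    - [0, 0, 0, -0.01, 0.0384, 0, 0]
    - [0, 0, 0, -0.0144, 0.0469, 0, 0]
    - [0, 0, 0, -0.0196, 0.055, 0, 0]
    - [0, 0, 0, -0.0254, 0.0626, 0, 0]
    - [0, 0, 0, -0.0319, 0.0697, 0, 0]
    - [0, 0, 0, -0.039, 0.0762, 0, 0]
    - [0, 0, 0, -0.039, 0.0762, 0, 0]

```text
t: 15.28
tcp_pos: [576.3, 221.1, 43.4]
tool_rot: [-0.502, 0.502, -0.498, 0.497]
force: [0.1, 0.7, 5.2]
finger_gap: 13.2
```

play_rows:
  plan:
    - [0, 0, 0, -0.0076, 0.0058, 0, 0]
    - [0, 0, 0, -0.0157, 0.011, 0, 0]
    - [0, 0, 0, -0.0242, 0.0154, 0, 0]
    - [0, 0, 0, -0.0331, 0.0191, 0, 0]
    - [0, 0, 0, -0.0422, 0.022, 0, 0]
    - [0, 0, 0, -0.0516, 0.024, 0, 0]
    - [0, 0, 0, -0.0611, 0.0253, 0, 0]
    - [0, 0, 0, -0.0669, 0.0256, 0, 0]
    - [0, 0, 0, -0.0669, 0.0256, 0, 0]

```text
t: 16.03
tcp_pos: [509.4, 245.6, 43.4]
tool_rot: [-0.502, 0.502, -0.498, 0.498]
force: [0.2, 0.5, 5.1]
finger_gap: 13.0
```

Run:
```python
from h import *
from plant import capture,env
s=env.state();print(s['t'],s['tcp_pos'],s['finger_gap'],s['force'])
p,d=capture('side');a=cv2.resize(p[190:330,130:270],None,fx=4,fy=4,interpolation=cv2.INTER_CUBIC)
cv2.imwrite('pics/m8.png',a[:,:,::-1])
```

```text
16.0333 [509.39065865 245.6014354   43.35105645] 12.95585609015482 [0.15228559 0.51369695 5.11458696]
```

View pics/m8.png

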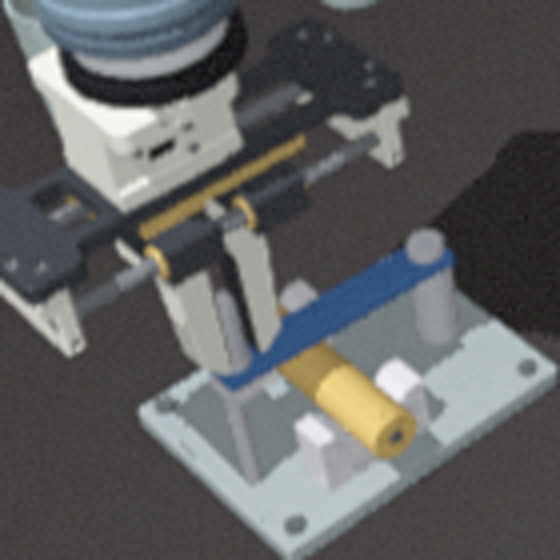

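The strap is across the rod, and the pin lags slightly in the pads (gap 13.0, not 13.9). I'll push on gently until the stop shows in the force.

play_rows:
  plan:
    - [0, 0, 0, -0.003, 0, 0, 0]
    - [0, 0, 0, -0.006, 0, 0, 0]
    - [0, 0, 0, -0.008, 0, 0, 0]
    - [0, 0, 0, -0.008, 0, 0, 0]
  force: 20

```text
t: 16.42
tcp_pos: [504.3, 245.7, 43.4]
tool_rot: [0.503, -0.501, 0.498, -0.498]
force: [4.0, 4.0, 2.1]
finger_gap: 13.0
```

Run:
```python
from h import *
from plant import capture,env
s=env.state();print(s['t'],s['tcp_pos'],s['finger_gap'],s['force'])
p,d=capture('side');a=cv2.resize(p[190:330,130:270],None,fx=4,fy=4,interpolation=cv2.INTER_CUBIC)
cv2.imwrite('pics/m9.png',a[:,:,::-1])
```

```text
16.4167 [504.33796341 245.66391263  43.39610821] 12.96183124092608 [4.00615023 3.98991496 2.14259566]
```

View pics/m9.png

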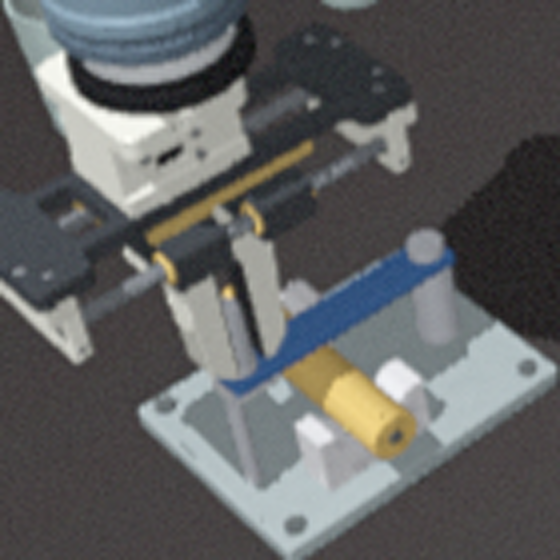

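A resisting force of 4 N in x with the strap no longer moving means it is on its stop. Releasing and rising.

play_rows:
  plan:
    - [0, 0, 0, 0.002, 0, 0, 0]
    - [0, 0, 0, 0.002, 0, 0, 0.2]
    - [0, 0, 0, 0.002, 0, 0, 0.3]
    - [0, 0, 0, 0.002, 0, 0, 0.4]
    - [0, 0, 0, 0.002, 0, 0, 0.4]
    - [0, 0, 0, 0.002, 0, 0, 0.4]
    - [0, 0, 0, 0.002, 0, 0.015, 0.4]
    - [0, 0, 0, 0.002, 0, 0.045, 0.4]
    - [0, 0, 0, 0.002, 0, 0.08, 0.4]
    - [0, 0, 0, 0.002, 0, 0.12, 0.4]
    - [0, 0, 0, -0.03, 0.02, 0.15, 0.4]
    - [0, 0, 0, -0.06, 0.05, 0.16, 0.4]
    - [0, 0, 0, -0.07, 0.09, 0.16, 0.4]
    - [0, 0, 0, -0.07, 0.12, 0.16, 0.4]
    - [0, 0, 0, -0.07, 0.15, 0.16, 0.4]
    - [0, 0, 0, -0.07, 0.19, 0.16, 0.4]
    - [0, 0, 0, -0.07, 0.19, 0.16, 0.4]
    - [0, 0, 0, -0.07, 0.19, 0.16, 0.4]

```text
t: 17.97
tcp_pos: [432.5, 436.1, 202.0]
tool_rot: [-0.502, 0.503, -0.497, 0.497]
force: [-0.6, -0.8, -0.8]
finger_gap: 37.0
```

Run:
```python
from h import *
from plant import capture,env
s=env.state();print(s['t'],s['tcp_pos'],s['finger_gap'],s['force'],abs(s['dq']).max())
p,d=capture('side');a=cv2.resize(p[190:330,140:270],None,fx=3,fy=3,interpolation=cv2.INTER_CUBIC)
t,d=capture('top');b=cv2.resize(t[130:270,160:280],None,fx=3,fy=3,interpolation=cv2.INTER_CUBIC)
cv2.imwrite('pics/m10.png',np.hstack([a,b])[:,:,::-1]);cv2.imwrite('pics/t10.png',t[:,:,::-1])
```

```text
17.9667 [432.46427911 436.12321764 202.04401582] 37.00625160218148 [-0.6192809  -0.82089009 -0.77433983] 0.04266892046409688
```

View pics/m10.png

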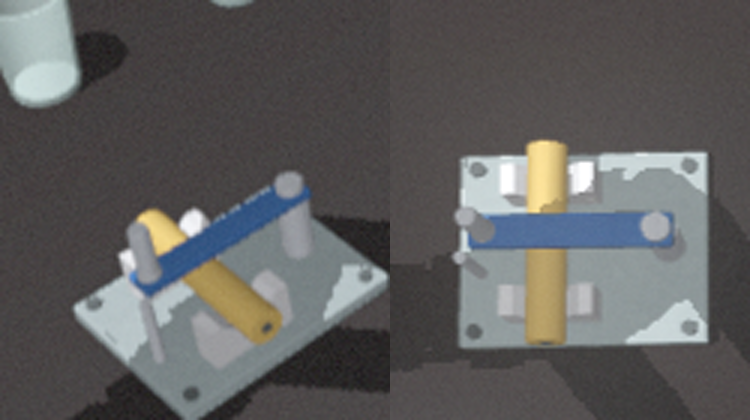

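View pics/t10.png

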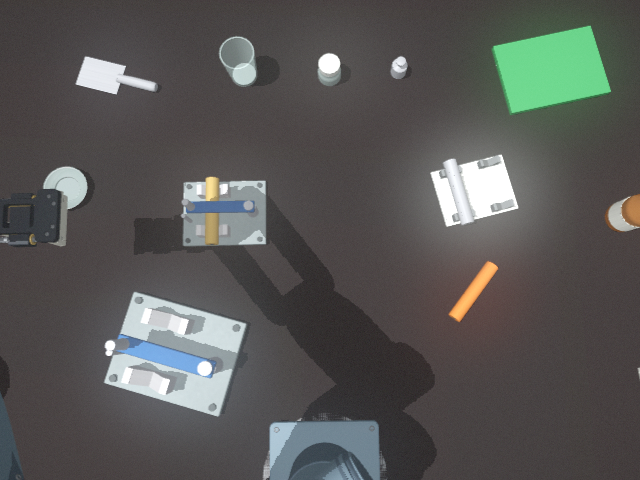

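Top view: the strap lies straight across, with the handle at (185,202) and the post at (248,205), touching the stop pin. The rod is in both V's around (212,211), and the steel rod is unmoved at (459,191). One numeric check, then hand-in.

Run:
```python
from h import *
from plant import capture,order
a=onz('top',[185,201.7],106)[0];b=onz('top',[248.3,205.3],71)[0];d=a-b
print('strap',a.round(1),b.round(1),np.linalg.norm(d[:2]).round(1),'q',(np.pi/2-np.arctan2(d[1],d[0])).round(3))
p,_=capture('top');H,S,V=cv2.split(cv2.cvtColor(p,cv2.COLOR_RGB2HSV));m=((H>12)&(H<32)&(S>80)&(V>60)).astype(np.uint8);m[:,:195]=0;m[:,230:]=0;m[:165]=0;m[255:]=0
r=cv2.minAreaRect(np.argwhere(m)[:,::-1].astype(np.float32));x=cv2.boxPoints(r);o=np.argsort(x[:,1]);e=onz('top',[x[o[:2]].mean(0),x[o[2:]].mean(0)],42)
print(e.round(1),e.mean(0).round(1));order.sign_off()
```

```text
strap [507.9 245.6 106. ] [507.3 135.7  71. ] 110.0 q 0.005
[[571.9 212.9  42. ]
 [439.  210.8  42. ]] [505.5 211.9  42. ]
the job is handed in; nothing more can be done
```

The brass rod is in both V's of the smaller fixture and released, the blue strap is closed across it, and I handed the job in at about 18 s. I pinched the strap's handle pin and swung it round until a steady push of about 4 N no longer moved it.

**Last checks:**
- **Strap:** 0.005 rad from closed; the handle measured 110.0 mm from the pivot, as specified.
- **Rod:** its middle is within about 2 mm of my estimate of the groove's middle in both directions, and about 1° off the groove's line. It made contact with its axis at about 42 mm, as expected.
- **Steel rod:** at the same place in the top picture as at the start.
- **Arm:** clear of everything, with no load on the wrist.

**What disagreed:**
- **Fingertip offset:** the real fingertips sit about 30–33 mm short of the reported TCP. My first grasp therefore closed on air just above the rod and touched nothing. I measured the offset in the side depth image and allowed for it from then on.
- **Camera mismatch:** the two cameras disagreed with each other by about 3–4 mm, and the top camera read the table about 5 mm high.

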